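# Feed a hinge shell through the chute flap onto the slide carriage

## Task

With the fingertips, push the carriage of the dovetail slide fully home against its end stop, so that its tray waits under the parts chute. Then push the frosted hinge shell along the lane and through the hanging flap, without picking it up, so that it slides down into the tray, and draw the fingers back so that the flap swings shut behind it. Leave the other things on the bench where they are.

Things in the scene. Friction and masses are not known exactly. Their poses are not given: they have to be found in the camera images.
- chute: Fixed parts chute and dovetail slide, one rigid piece, turned a little about the vertical. Origin on the bench straight below the flap's hinge pin; x along the lane in the feeding direction (away from the robot), y to the left, z up. 'Chute' numbers here are mm in this frame. Slide bed along y from -80 to 240, at x 50 to 140, 16 high; end stop at its -y end.
- deck_end (a point): Middle of the far end of the lane's polished steel deck: chute x 12, y 0, z 75. The flat deck runs back to x -165, 50 wide between guide walls 8 thick, 10 high. From here a slope with low side walls drops at 45 degrees to x 50, z 37, just above the tray's floor. A shell whose middle is pushed 10 or more past this point tips and slides down by itself.
- hinge_pin (a point): Middle of the flap's steel hinge pin (diameter 6, along y): chute x 0, y 0, z 127, 52 above the deck. It is held by two posts, x -8 to 8, 33 to 41 either side of the centre line, tops at z 135. Nothing else stands above the lane, so upright fingers can push up to just before the pin.
- flap (a joint): Aluminium flap (48 wide, 49 high, 3 thick, 20 g) hanging from the pin across the lane, lower edge 3 above the deck. 0 = hanging shut; grows (rad) as its lower edge swings away in the feeding direction, up to 1.45. It opens only that way, pushed by the part, and falls shut by its own weight.
- carriage (a joint): Position of the sliding carriage along the chute's y, in m: 0 = fully home against the end stop, tray centred on the lane; it starts 0.07 to 0.12 out towards +y. Slides with about 2 N of friction and stays where it is left.
- push_plate (a point): Middle of the top edge of the outer (+y) face of the carriage's push plate: an upright steel plate, 40 wide along the chute's x, 8 thick along y, top at z 115, bare down to z 28. Push this face towards the chute's -y. With the carriage home this point is at chute x 70, y 93.
- tray_floor (a point): Centre of the floor of the carriage's aluminium tray, at z 32. Inside 90 along the chute's x by 84 along y; walls 32 high at the far side, 26 high at both ends, open towards the slope. With the carriage home it is at chute x 95, y 0.
- shell_mid (a point): Centre of the frosted polymer hinge shell, 64 long, 40 wide, 26 high, about 70 g, half-way up (13 above what it lies on). It lies in the lane between robot and flap, its x axis along its length, roughly in the feeding direction: flat upright back end (26 high; 40 wide at the foot, 24 at the top) 32 behind the centre, stepped dome on top, round hinge barrel in front. It slides easily (friction about 0.12).
- axle: Bronze knee axle standing upright on its flange: flange diameter 36, 70 tall. Origin at the centre of its underside. Leave it alone.
- race: Black ceramic bearing race lying flat: plain ring, outer diameter 52, bore 30, 15 tall. Origin at the centre of its underside. Leave it alone.
- clamp_ring: Sky blue aluminium clamp ring lying flat: split ring with two lugs, about 52 across, 14 tall. Origin at the centre of its underside. Leave it alone.
- driver: Screwdriver lying on the bench. Leave it alone.
- jar: Closed screw jar, diameter 56, 60 tall. Origin at the centre of its underside. Leave it alone.
- gauge: Steel gauge block with two holes, 60 x 40 x 25. Origin at the centre of its underside. Leave it alone.
- pylon: Aluminium pylon tube standing on a foot ring, diameter 44, 116 tall. Origin at the centre of its underside. Leave it alone.
Things that resemble listed ones, but are neither listed nor needed, are in the scene too. Leave any blue or green look-alike of the part that bears shell_mid alone.

How it is judged:
On the way, in this order (a step that is already met when the one before it is completed fails the run):
1. the carriage is fully home (within 5 mm) while the shell is still in the lane before the flap (value of joint carriage below 0.005 m and x of shell_mid in the frame of chute below -0.03 m), for 0.2 s.
2. the shell, in the lane, holds the flap open (value of joint flap above 0.25 rad and x of shell_mid in the frame of chute between -0.03 and 0.07 m), for 0.1 s.
At the end, for the whole second after the job is handed in: The carriage is home (within 6 mm of the stop), the shell rests in its tray (centre within -20 to +30 mm of the tray's centre along the feeding direction, 30 mm across, lying on the floor: centre less than 22 mm above it) and the flap hangs shut (within 0.06 rad) (value of joint carriage below 0.006 m and value of joint flap below 0.06 rad and x of shell_mid in the frame of tray_floor between -0.02 and 0.03 m and y of shell_mid in the frame of tray_floor between -0.03 and 0.03 m and z of shell_mid in the frame of tray_floor below 0.022 m and linear speed of shell below 0.01 m/s); the robot touches nothing.
It fails at once if the shell is picked up: its centre rises more than 20 mm above where it lies in the lane (height (world z) of shell_mid above 0.108 m).
It fails at once if another thing on the bench is moved more than 20 mm (distance of any of axle, race, clamp_ring, driver, jar, gauge, pylon from where it was at the start of the episode above 0.02 m).
It also fails if it takes over 48 s, if anything falls off the work surface, if the arm or the gripper's body presses on something with over 40 N, if the wrist force passes 120 N, or if a joint passes its speed limit or range.

## Robot

A 6-joint arm with a two-finger parallel gripper is mounted at the origin on the work surface. World frame = base frame: x ahead of the robot, y to its left, z up, the work surface at z = 0. Lengths are in m, angles in rad, forces in N, time in s.
With the tool pointing down it reaches from about 0.35 to 0.775 m from the base axis. Payload 7.3 kg.
Tool frame: the origin (TCP) lies midway between the tips of the shut fingers; the grasp point (between the pads) lies 19 mm behind it; z points along the fingers, x is the direction in which the jaws open and shut, and the axes are right-handed (so a half turn about z gives the same grasp; the last joint's range is limited). The gripper opens to 92 mm and grips with 3 to 60 N. Pads are 19 mm wide; open, the fingers measure 130 mm over their backs; the gripper's body (75 mm by 190 mm) begins 47 mm behind the grasp point.
Start: joints at [-1.416, 0.342, 1.524, -0, 1.275, -0.146], TCP at [0.156, -0.501, 0.227] pointing down, gripper open.
Joint ranges: [-2.53, 2.53], [-0.77, 2.02], [0.04, 2.7], [-1, 4.14], [0.28, 2.66], [-3.11, 3.11]. Speed limits (rad/s): [2.57, 2.57, 3.14, 3.14, 3.14, 3.14].

## Interface

Orientations are given as a unit quaternion [w, x, y, z].
In Python, from station import ctrl gives the robot as it stands. Calls block until the motion is done:
- ctrl.move_to(position, orientation): joint-space move of the TCP to a pose.
- ctrl.line_to(position, rotation=None, v=0.15, force_limit=None): straight line of the TCP; rotation=None keeps the orientation; v is the mean speed in m/s. With force_limit (N) it stops when the force on the tool has changed by that much, and returns True; else False.
- ctrl.goto_joints(angles): joint-space move.
- ctrl.open() and ctrl.close_gripper(): open the fingers fully, or close them until they stop; the grip force is fixed at half the most.
- ctrl.dwell(seconds).
- ctrl.solve_ik(position, orientation): joint angles nearest the present ones, or None.
- ctrl.observe(): the state.
- ctrl.read_camera(name): name is "scene" or "top" or "wrist"; returns the picture (480x640x3 uint8, red, green, blue); there is no depth.
- ctrl.get_calibration(name): a dict with "fx", "fy", "cx", "cy" (pixels), "dist_coeffs" ([k1, k2, p1, p2, k3] as OpenCV has them; the pictures are not rectified), "R" (3x3) and "t" (3): a world point X has camera coordinates R X + t. Camera axes: x right, y down, z forward; pixel columns grow to the right and rows downward; lengths in m; the calibration is good to about 2 mm. A picture is of the moment at which its call begins: read the wrist's pose just before it. get_calibration takes no time and is no camera call; for the wrist camera it gives the pose at the moment of the call.
A pose or a line that the arm cannot do raises ctrl.PlanningError and nothing moves.
- ctrl.finish_job(): hands the job in, once; it reports no verdict.
Trained networks look in the newest picture that a camera, given by its name, has taken for a name from the list of things; names that differ only in an ending like _2 or _b are one class to them, and where a whole thing is asked for, a point or a joint stands for the part that bears it (a point fixed in the world has none). Each returns a list of dicts, best first, with "confidence" (0 to 1); they miss things now and then, are a little off and sometimes report something else, mostly with a low value. They report only what shows in the picture. A call takes as long as a camera call. They do not tell look-alikes from the thing itself.
- ctrl.cut_out(camera, thing): "pixels" (480x640 bool, what is visible of it) and "rect" ([left, top, width, height] in pixels, round what is visible of it).
- ctrl.landmark_of(camera, thing): "uv" ([column, row] in pixels: a listed point, or the origin of a listed thing).
The state is a dict: "clock": time; "q": joint angles; "dq": joint speeds; "joint_efforts": joint torques, N m; "eef_pos": TCP position; "eef_rot": TCP orientation; "wrist_force": force on the tool from outside, world axes, zero at the start; "moment": the same for the moment, N m; "grip_width": opening from 0.0 (shut) to 1.0 (fully open).
Only numpy, scipy, OpenCV 4.12 (cv2) and the standard library are available. Lean on these libraries where they do the work, as an engineer would, in place of code of your own. Each camera call takes 0.05 s, during which the arm holds its last target.

## Working session

There is one attempt and no reset: what is moved stays moved. The work goes in short steps, each a Python script; the robot and the scene stay as the last script left them, time stands still between calls to the robot, and variables do not carry over. Pictures are saved under pics/ and viewed, and the job is handed in when it is done.

```bash
ls; mkdir -p pics
python3 - <<'E'
from station import ctrl
import cv2
print(ctrl.observe()["clock"])
for n in ("scene","top"):
    im=ctrl.read_camera(n); cv2.imwrite(f"pics/{n}0.png",im[:,:,::-1])
    c=ctrl.get_calibration(n); print(n,c)
    for t in ("deck_end","hinge_pin","push_plate","tray_floor","shell_mid","chute"):
        for d in ctrl.landmark_of(n,t)[:4]: print(n,t,d)
print(ctrl.observe()["clock"])
E
```

```text
pics
0.0
scene {'fx': 447.88630383722693, 'fy': 447.88630383722693, 'cx': 318.7201327760123, 'cy': 245.3924172891197, 'dist_coeffs': array([0.02993565, 0.        , 0.        , 0.        , 0.        ]), 'R': array([[ 0.58694164,  0.80960277, -0.00654639],
       [ 0.42412913, -0.31435027, -0.84929288],
       [-0.68964773,  0.49570884, -0.52788139]]), 't': array([-0.29947849, -0.11984337,  1.5190678 ])}
scene deck_end {'uv': [301.9, 282.2], 'confidence': 0.66}
scene hinge_pin {'uv': [298.8, 264.6], 'confidence': 0.67}
scene push_plate {'uv': [369.8, 250.8], 'confidence': 0.9}
scene tray_floor {'uv': [355.0, 297.5], 'confidence': 0.97}
scene shell_mid {'uv': [234.1, 264.8], 'confidence': 0.89}
scene shell_mid {'uv': [276.1, 263.3], 'confidence': 0.56}
scene shell_mid {'uv': [350.7, 258.2], 'confidence': 0.53}
scene shell_mid {'uv': [302.8, 284.1], 'confidence': 0.34}
scene chute {'uv': [299.4, 305.7], 'confidence': 0.56}
scene chute {'uv': [301.8, 261.0], 'confidence': 0.51}
scene chute {'uv': [403.6, 233.1], 'confidence': 0.18}
top {'fx': 575.5096054454687, 'fy': 575.5096054454687, 'c
[... 267 characters left out ...]
245, -0.98994862]]), 't': array([-0.00496037,  0.53377154,  1.47739549])}
top deck_end {'uv': [347.7, 219.0], 'confidence': 0.74}
top hinge_pin {'uv': [350.3, 223.8], 'confidence': 0.63}
top hinge_pin {'uv': [354.8, 257.2], 'confidence': 0.57}
top push_plate {'uv': [281.0, 208.8], 'confidence': 0.71}
top push_plate {'uv': [356.5, 254.8], 'confidence': 0.4}
top push_plate {'uv': [180.8, 276.2], 'confidence': 0.39}
top tray_floor {'uv': [312.4, 198.6], 'confidence': 0.75}
top shell_mid {'uv': [370.9, 317.7], 'confidence': 0.9}
top shell_mid {'uv': [426.6, 303.3], 'confidence': 0.66}
top shell_mid {'uv': [261.9, 253.8], 'confidence': 0.63}
top chute {'uv': [345.1, 230.1], 'confidence': 0.6}
0.7
```

View pics/scene0.png

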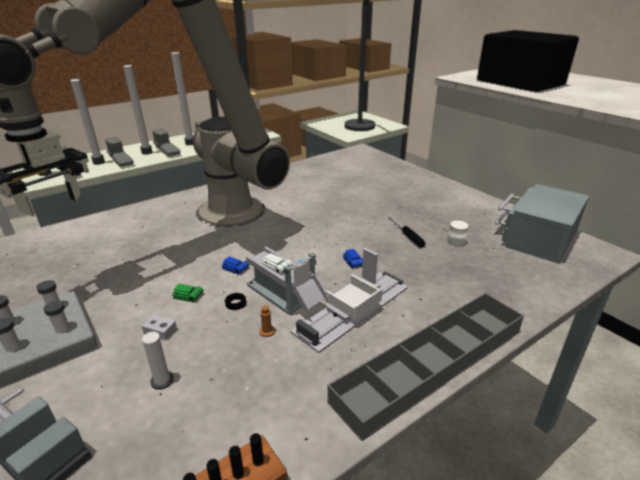

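View pics/top0.png

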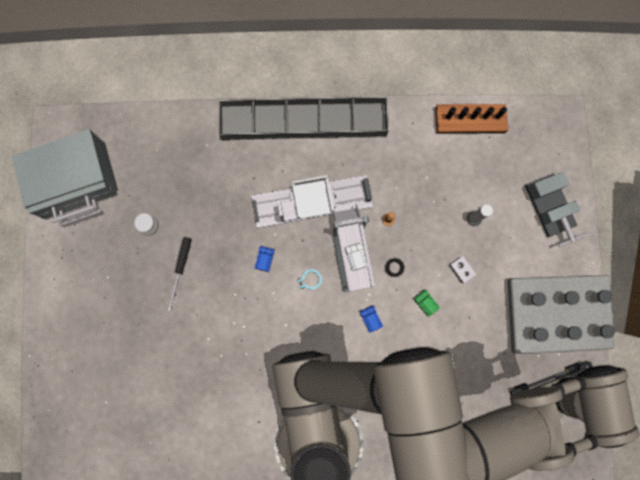

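Run:
```python
import cv2
a=cv2.imread("pics/top0.png")[170:350,220:460]; b=cv2.imread("pics/scene0.png")[210:350,200:440]
cv2.imwrite("pics/topc.png",cv2.resize(a,None,fx=3.3,fy=3.3,interpolation=cv2.INTER_CUBIC))
cv2.imwrite("pics/scenec.png",cv2.resize(b,None,fx=3.3,fy=3.3,interpolation=cv2.INTER_CUBIC))
```

```text
(no output)
```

View pics/topc.png

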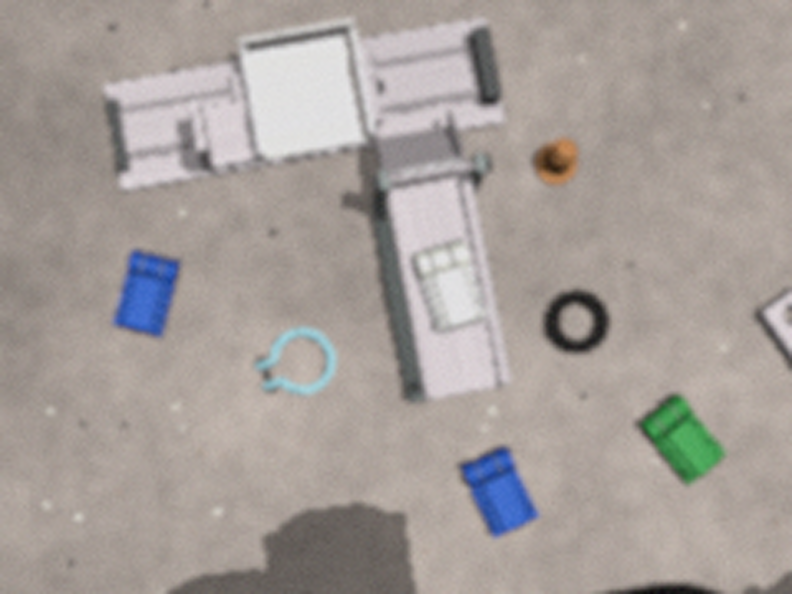

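View pics/scenec.png

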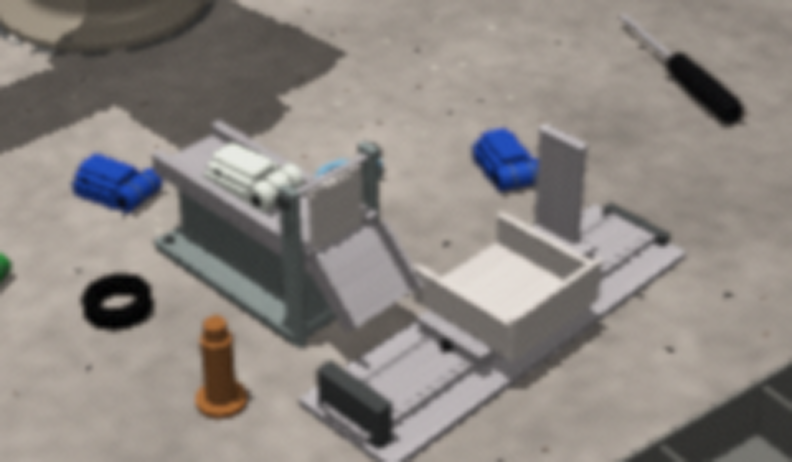

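```bash
cat > h.py <<'E'
import numpy as np, cv2
from scipy.optimize import least_squares
from scipy.spatial.transform import Rotation as Ro
def proj(c,P):
    K=np.array([[c["fx"],0,c["cx"]],[0,c["fy"],c["cy"]],[0,0,1]])
    return cv2.projectPoints(np.atleast_2d(P).astype(float),cv2.Rodrigues(c["R"])[0],c["t"],K,c["dist_coeffs"])[0][:,0]
def at_z(c,uv,z):
    K=np.array([[c["fx"],0,c["cx"]],[0,c["fy"],c["cy"]],[0,0,1]])
    n=cv2.undistortPoints(np.array([[uv]],float),K,c["dist_coeffs"])[0,0]
    C=-c["R"].T@c["t"]; d=c["R"].T@np.array([n[0],n[1],1]); return C+d*(z-C[2])/d[2]
def W(p,P): # p=(x,y,yaw), P mm in chute
    P=np.atleast_2d(P)/1000.; c,s=np.cos(p[2]),np.sin(p[2])
    return np.c_[p[0]+c*P[:,0]-s*P[:,1],p[1]+s*P[:,0]+c*P[:,1],P[:,2]]
def inv(p,X):
    X=np.atleast_2d(X); c,s=np.cos(p[2]),np.sin(p[2]); d=X[:,:2]-p[:2]
    return np.c_[c*d[:,0]+s*d[:,1],-s*d[:,0]+c*d[:,1],X[:,2]]*1000
E
python3 - <<'E'
from h import *
from station import ctrl
ct,cs=ctrl.get_calibration("top"),ctrl.get_calibration("scene")
T=lambda u,v:(220+u/3.3-.35,170+v/3.3-.35); S=lambda u,v:(200+u/3.3-.35,210+v/3.3-.35)
obs=[("t",(347.7,219),(12,0,75)),("t",(350.3,223.8),(0,0,127)),
("t",T(385,182),(0,37,135)),("t",T(482,160),(0,-37,135)),("t",T(508,383),(-165,-33,85)),
("t",T(122,187),(50,240,16)),("t",T(105,85),(140,240,16)),("t",T(503,122),(50,-80,16)),("t",T(490,20),(140,-80,16)),
("s",S(685,255),(140,240,16)),("s",S(303,402),(50,-80,16)),("s",S(290,190),(0,-37,135)),("s",S(370,150),(0,37,135)),
("s",(301.9,282.2),(12,0,75)),("s",(298.8,264.6),(0,0,127))]
tr=[("t",(281,208.8),(70,93,115)),("t",(312.4,198.6),(95,0,32)),("s",(369.8,250.8),(70,93,115)),("s",(355,297.5),(95,0,32))]
def f(q):
    r=[]
    for k,uv,P in obs: r+=list(proj(ct if k=="t" else cs,W(q,P))[0]-uv)
    for k,uv,P in tr: r+=list(proj(ct if k=="t" else cs,W(q,np.array(P)+[0,q[3]*1000,0]))[0]-uv)
    return np.array(r)
s=least_squares(f,[0.6,0,0,.09],loss="soft_l1",x_scale=[.1,.1,.1,.1])
print(s.x); print(f(s.x).reshape(-1,2).round(1))
for c,uv in ((ct,(355.8,256.8)),(cs,(276.1,263.3))):
    print(inv(s.x,at_z(c,uv,.088)))
np.save("p.npy",s.x)
print(at_z(ct,(370,318),.013),at_z(ct,(311,280),.007),at_z(ct,(264.5,258),.013),W(s.x,[(-165,0,75),(70,93+1000*s.x[3],115)]))
E
```

```text
[ 0.5639156  -0.09403075  0.15559684  0.07811583]
[[ 0.5  1.9]
 [ 0.1 -1.8]
 [-0.3 -0.8]
 [-0.4  0.7]
 [ 0.8  0.1]
 [-0.5  0.4]
 [-0.8 -1. ]
 [ 1.1 -0.8]
 [-1.4 -1.7]
 [ 0.2 -3.2]
 [-2.5 -3.4]
 [-1.3 -0. ]
 [-1.4 -0.9]
 [ 1.   1.9]
 [-0.1 -1.1]
 [-2.9 -1. ]
 [ 0.2  0.1]
 [ 0.8 -0.1]
 [-3.4  2. ]]
[[-84.33033388  -0.42667125  88.        ]]
[[-82.72395934   0.16820922  88.        ]]
[ 0.32563372 -0.14559786  0.013     ] [0.43048914 0.00738176 0.007     ] [0.49174336 0.12976109 0.013     ] [[ 0.40090893 -0.11960076  0.075     ]
 [ 0.60655216  0.08586575  0.115     ]]
```

Run:
```python
from h import *
from station import ctrl
p=np.load("p.npy"); o=ctrl.observe(); print(o["eef_rot"],o["clock"])
for s in (0,np.pi):
    ex=np.array([-np.sin(p[2]),np.cos(p[2]),0]); ex=ex if s==0 else -ex
    ez=np.array([0,0,-1.]); R=np.c_[ex,np.cross(ez,ex),ez]; q=Ro.from_matrix(R).as_quat()[[3,0,1,2]]
    for P in ((-30,20,350),(-125,0,87),(-14,0,87),(70,200,70),(70,103,70)):
        j=ctrl.solve_ik(W(p,P)[0],q); print(s,P,None if j is None else np.round(j,2))
```

```text
[ 5.94406432e-05  8.05078941e-01 -5.93167679e-01  2.80872444e-05] 0.7
0 (-30, 20, 350) [-0.29  0.3   1.25 -0.    1.59 -2.02]
0 (-125, 0, 87) [-0.42  0.39  1.9  -0.    0.85 -2.15]
0 (-14, 0, 87) [-0.31  0.55  1.61 -0.    0.98 -2.04]
0 (70, 200, 70) [ 0.06  0.65  1.46 -0.    1.03 -1.66]
0 (70, 103, 70) [-0.09  0.66  1.45 -0.    1.03 -1.82]
3.141592653589793 (-30, 20, 350) [-0.29  0.3   1.25 -0.    1.59  1.12]
3.141592653589793 (-125, 0, 87) [-0.42  0.39  1.9  -0.    0.85  0.99]
3.141592653589793 (-14, 0, 87) [-0.31  0.55  1.61 -0.    0.98  1.1 ]
3.141592653589793 (70, 200, 70) [ 0.06  0.65  1.46 -0.    1.03  1.48]
3.141592653589793 (70, 103, 70) [-0.09  0.66  1.45 -0.    1.03  1.32]
```

```bash
cat >> h.py <<'E'
def quat(p):
    ex=-np.array([-np.sin(p[2]),np.cos(p[2]),0]); ez=np.array([0,0,-1.])
    return Ro.from_matrix(np.c_[ex,np.cross(ez,ex),ez]).as_quat()[[3,0,1,2]]
E
python3 - <<'E'
from h import *
from station import ctrl
p=np.load("p.npy")
ctrl.move_to(W(p,(-30,20,350))[0],quat(p)); print(ctrl.observe()["clock"])
ctrl.close_gripper(); print(ctrl.observe()["clock"],ctrl.observe()["grip_width"])
c=ctrl.get_calibration("wrist"); im=ctrl.read_camera("wrist"); cv2.imwrite("pics/w1.png",im[:,:,::-1])
np.savez("w1.npz",**c); print(c["fx"],c["dist_coeffs"],-c["R"].T@c["t"])
for t in ("deck_end","hinge_pin","push_plate","tray_floor","shell_mid"):
    for d in ctrl.landmark_of("wrist",t)[:3]: print(t,d)
print(proj(c,W(p,[(12,0,75),(0,37,135),(0,-37,135),(-165,33,85),(-165,-33,85),(50,-80,16)])).round(1))
E
```

```text
2.775
4.2167 0.0015218626894262285
333.68334897640324 [-0.05350515  0.          0.          0.          0.        ] [ 0.60434962 -0.06708491  0.50743469]
hinge_pin {'uv': [338.8, 187.1], 'confidence': 0.94}
push_plate {'uv': [184.9, 123.3], 'confidence': 0.64}
push_plate {'uv': [256.9, 246.2], 'confidence': 0.52}
tray_floor {'uv': [279.7, 108.3], 'confidence': 0.75}
shell_mid {'uv': [336.9, 246.4], 'confidence': 0.78}
shell_mid {'uv': [176.0, 205.8], 'confidence': 0.6}
[[337.7 172.7]
 [306.8 187.7]
 [373.3 187.8]
 [312.6 302.7]
 [360.  302.7]
 [392.4 142.7]]
```

View pics/w1.png

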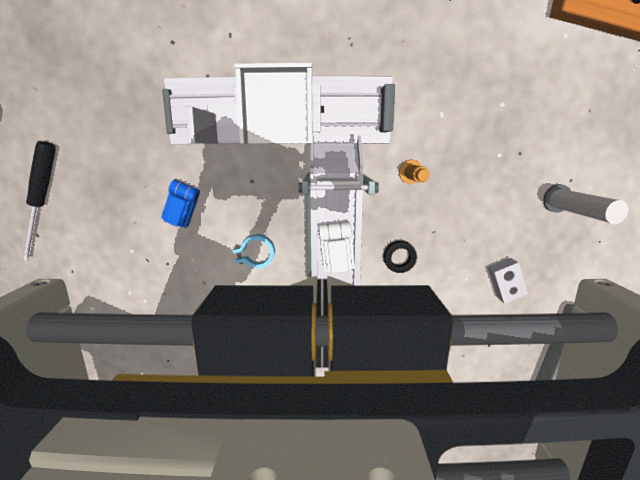

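Run:
```python
import cv2
a=cv2.imread("pics/w1.png")[60:290,160:410]
cv2.imwrite("pics/w1c.png",cv2.resize(a[100:230,130:250],None,fx=4.5,fy=4.5,interpolation=cv2.INTER_CUBIC))
cv2.imwrite("pics/w1d.png",cv2.resize(a[0:90,:],None,fx=3.2,fy=3.2,interpolation=cv2.INTER_CUBIC))
```

```text
(no output)
```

View pics/w1c.png

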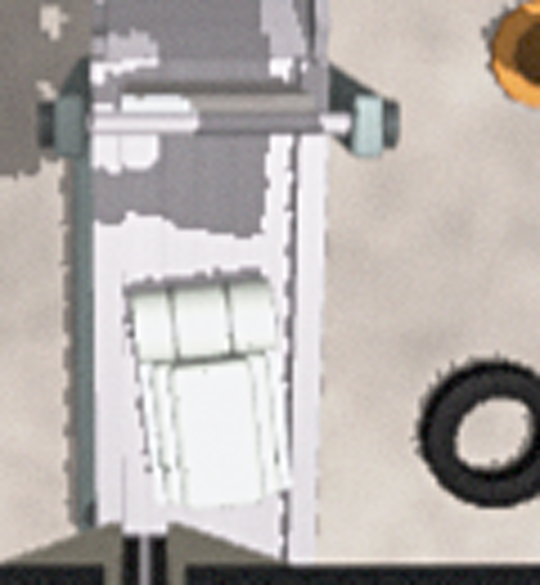

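View pics/w1d.png

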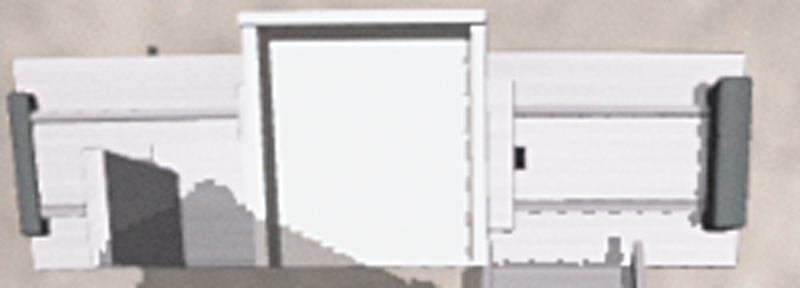

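Run:
```python
from h import *
from station import ctrl
cw=dict(np.load("w1.npz")); p0=np.load("p.npy")
C=lambda u,v:(290+u/4.5-.4,160+v/4.5-.4); D=lambda u,v:(160+u/3.2-.35,60+v/3.2-.35)
obs=[(C(70,125),(0,37,135)),(C(368,125),(0,-37,135)),((338.8,187.1),(0,0,127)),
(D(14,60),(140,240,16)),(D(33,268),(50,240,16)),(D(742,53),(140,-80,16)),(D(738,266),(50,-80,16)),(C(95,210),(-35,25,85)),(C(90,520),(-135,33,85)),(C(295,500),(-135,-25,85))]
def f(q):
    r=[]
    for uv,P in obs:
        d=proj(cw,W(q,P))[0]-uv
        if P[2]==85: d[1]=0
        r+=list(d)
    return np.array(r)
s=least_squares(f,p0[:3],x_scale=.1,loss="soft_l1"); print(s.x,p0); print(f(s.x).reshape(-1,2).round(1))
p=s.x
for n in ((88,150),(95,265)): print("plate",inv(p,at_z(cw,D(*n),.115)))
for n in ((165,500),(215,507),(275,492),): print("shell back",inv(p,at_z(cw,C(*n),.101 if n[0]>200 else .075)))
for n in ((135,295),(270,280)): print("front",inv(p,at_z(cw,C(*n),.09)))
np.save("p2.npy",p)
```

```text
[ 0.56331718 -0.09213626  0.15721484] [ 0.5639156  -0.09403075  0.15559684  0.07811583]
[[-0.1  0.7]
 [ 0.2  0.6]
 [-0.8  0.1]
 [-3.6 -1.6]
 [-2.6  0.7]
 [ 2.5 -1.6]
 [ 0.7  0. ]
 [ 5.9  0. ]
 [ 1.6  0. ]
 [-1.5  0. ]]
plate [[ 89.12016801 168.2741053  115.        ]]
plate [[ 50.28153687 169.4963865  115.        ]]
shell back [[-120.91809505   12.32302694   75.        ]]
shell back [[-113.16019503   -1.78547826  101.        ]]
shell back [[-108.5693544   -19.04394961  101.        ]]
front [[-52.81425008  21.23475017  90.        ]]
front [[-48.4808778  -17.17761609  90.        ]]
```

Run:
```python
from h import *
from station import ctrl
p=np.load("p2.npy"); q=quat(p)
ctrl.move_to(W(p,(70,212,140))[0],q)
ctrl.line_to(W(p,(70,212,65))[0],v=0.2)
L=lambda s:(print(s,ctrl.observe()["clock"],inv(p,ctrl.observe()["eef_pos"]).round(1),ctrl.observe()["wrist_force"].round(1)))
L("down")
r=ctrl.line_to(W(p,(70,128,65))[0],v=0.08,force_limit=15); L(r)
r=ctrl.line_to(W(p,(70,85,65))[0],v=0.04,force_limit=15); L(r)
im=ctrl.read_camera("top"); cv2.imwrite("pics/t2.png",cv2.resize(im[150:310,220:440,::-1],None,fx=3.5,fy=3.5))
```

```text
down 6.2 [[ 70.9 211.2  66.3]] [ 0.6  0.2 -0.2]
False 7.4 [[ 69.6 128.2  64.6]] [-0.5 -0.7 -0.8]
True 7.9833 [[ 69.7 112.2  64.7]] [0.1 4.1 4.2]
```

View pics/t2.png

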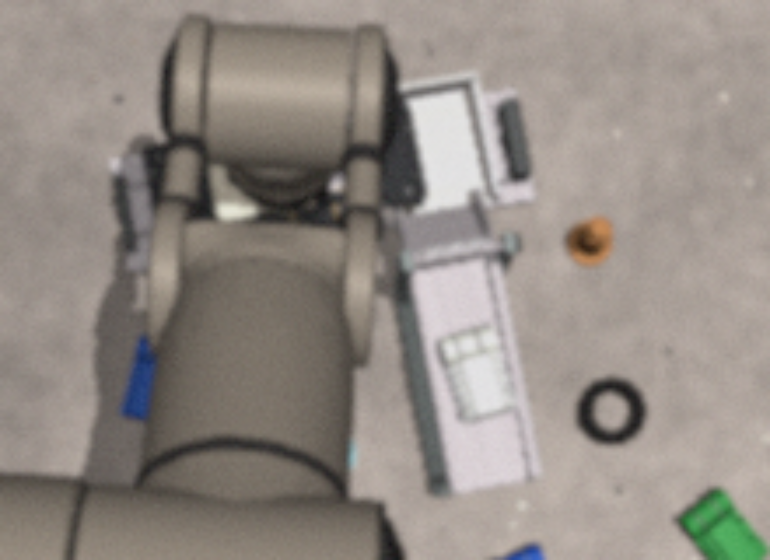

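Run:
```python
from h import *
from station import ctrl
p=np.load("p2.npy"); q=quat(p)
L=lambda s:(print(s,ctrl.observe()["clock"],inv(p,ctrl.observe()["eef_pos"]).round(1),ctrl.observe()["wrist_force"].round(1)))
r=ctrl.line_to(W(p,(70,104,65))[0],v=0.03,force_limit=25); L(r)
ctrl.dwell(.3); L("d")
ctrl.line_to(W(p,(70,150,65))[0],v=0.12)
ctrl.line_to(W(p,(70,150,180))[0],v=0.25)
ctrl.move_to(W(p,(-160,0,330))[0],q); L("up")
c=ctrl.get_calibration("wrist"); im=ctrl.read_camera("wrist"); cv2.imwrite("pics/w3.png",im[:,:,::-1]); np.savez("w3.npz",**c)
for t in ("hinge_pin","push_plate","tray_floor","shell_mid"):
    for d in ctrl.landmark_of("wrist",t)[:3]: print(t,d)
print(proj(c,W(p,[(0,0,127),(70,93,115),(95,0,32)])).round(1))
```

```text
True 8.2833 [[ 69.6 112.6  64.7]] [0.1 4.5 3. ]
d 8.5833 [[ 69.2 112.7  64.2]] [0.3 1.9 0.7]
up 10.8417 [[-1.595e+02  2.000e-01  3.292e+02]] [ 0.2 -0.1  0.3]
push_plate {'uv': [396.3, 172.2], 'confidence': 0.75}
tray_floor {'uv': [321.0, 80.6], 'confidence': 0.59}
tray_floor {'uv': [569.1, 107.9], 'confidence': 0.55}
tray_floor {'uv': [321.8, 142.4], 'confidence': 0.48}
shell_mid {'uv': [152.3, 114.8], 'confidence': 0.94}
shell_mid {'uv': [437.5, 248.4], 'confidence': 0.89}
shell_mid {'uv': [325.2, 141.9], 'confidence': 0.77}
[[322.7  57.2]
 [227.9 -15.1]
 [322.6  -7.5]]
```

View pics/w3.png

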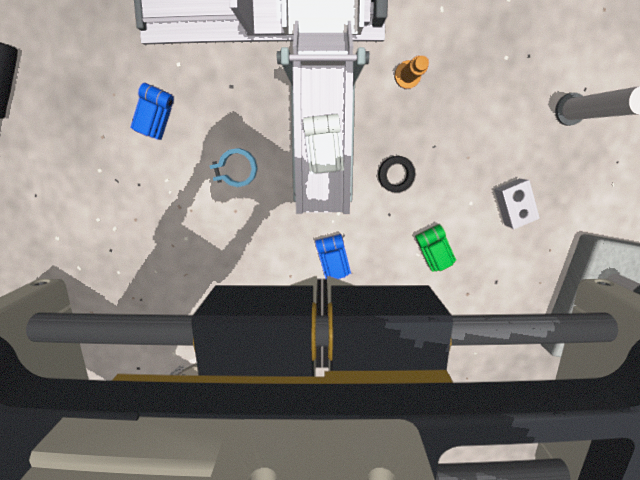

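Run:
```python
from h import *
from station import ctrl
p=np.load("p2.npy"); q=quat(p)
c=dict(np.load("w3.npz")); print(inv(p,at_z(c,(322,143),.095)), inv(p,at_z(c,(322,58),.127)))
L=lambda s:(print(s,ctrl.observe()["clock"],inv(p,ctrl.observe()["eef_pos"]).round(1),ctrl.observe()["wrist_force"].round(1)))
ctrl.line_to(W(p,(-150,0,88))[0],v=0.25); L("down")
r=ctrl.line_to(W(p,(-80,0,88))[0],v=0.06,force_limit=12); L(r)
im=ctrl.read_camera("scene"); cv2.imwrite("pics/s4.png",cv2.resize(im[190:350,200:440,::-1],None,fx=3.3,fy=3.3))
c=ctrl.get_calibration("wrist"); im=ctrl.read_camera("wrist"); cv2.imwrite("pics/w4.png",im[:,:,::-1]); np.savez("w4.npz",**c)
```

```text
[[-81.54520879   0.59693501  95.        ]] [[ -0.68992221   0.65279994 127.        ]]
down 12.2083 [[-149.4   -0.3   88.7]] [-0.9 -0.1 -0.1]
False 13.525 [[-80.3   0.   88. ]] [ 0.6 -0.  -0.3]
```

View pics/s4.png

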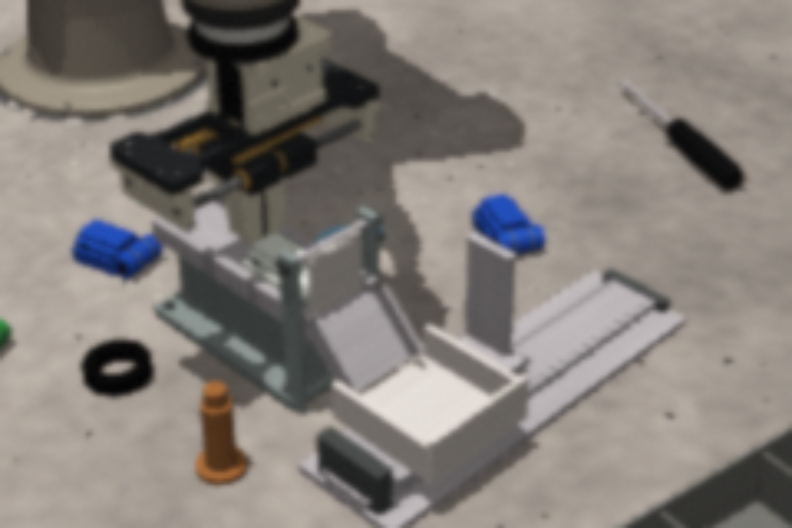

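View pics/w4.png

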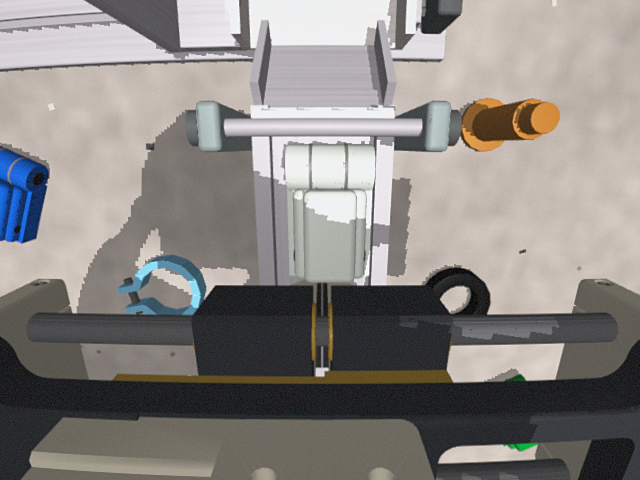

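Run:
```python
from h import *
from station import ctrl
p=np.load("p2.npy"); q=quat(p)
c=dict(np.load("w4.npz")); print(inv(p,at_z(c,(322,127.5),.127)),inv(p,at_z(c,(208,127),.135)),inv(p,at_z(c,(436,127),.135)))
L=lambda s:(print(s,ctrl.observe()["clock"],inv(p,ctrl.observe()["eef_pos"]).round(1),ctrl.observe()["wrist_force"].round(1)))
r=ctrl.line_to(W(p,(-25,0,88))[0],v=0.06,force_limit=12); L(r)
ctrl.dwell(.2)
im=ctrl.read_camera("scene"); cv2.imwrite("pics/s5.png",cv2.resize(im[190:350,200:440,::-1],None,fx=3.3,fy=3.3))
im=ctrl.read_camera("wrist"); cv2.imwrite("pics/w5.png",im[:,:,::-1])
```

```text
[[  0.16691867   0.25956974 127.        ]] [[1.17409926e-01 3.64262814e+01 1.35000000e+02]] [[ 1.19198998e-01 -3.58939222e+01  1.35000000e+02]]
False 14.6917 [[-25.3   0.1  87.9]] [-0.1 -0.1  0. ]
```

View pics/s5.png

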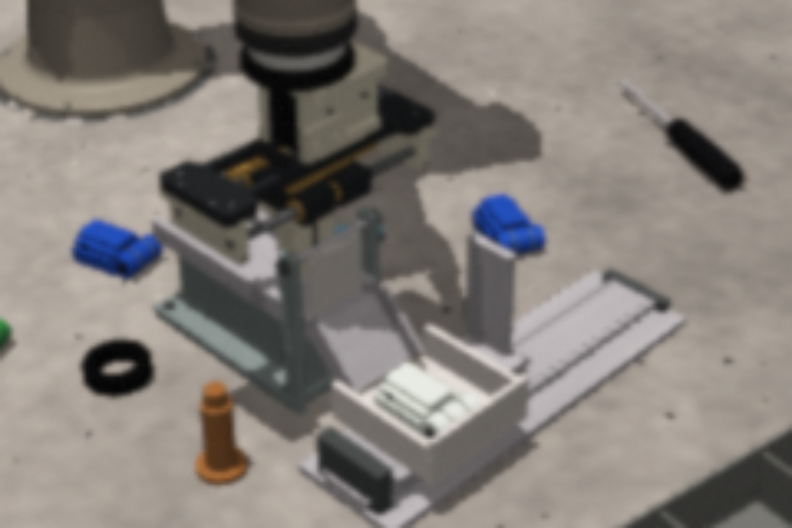

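View pics/w5.png

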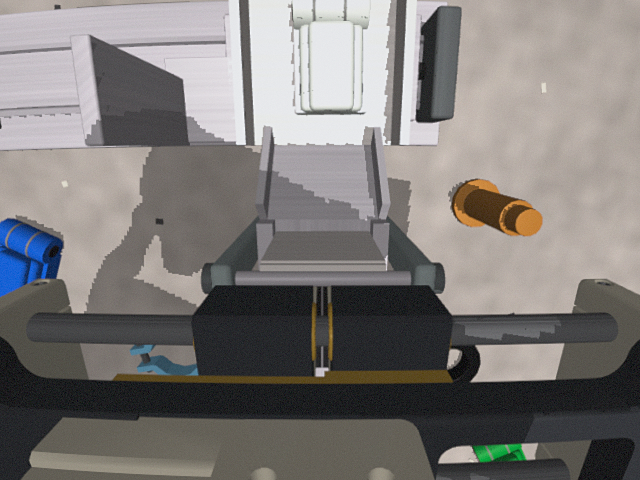

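Run:
```python
from h import *
from station import ctrl
p=np.load("p2.npy"); q=quat(p)
L=lambda s:(print(s,ctrl.observe()["clock"],inv(p,ctrl.observe()["eef_pos"]).round(1),ctrl.observe()["wrist_force"].round(1)))
ctrl.line_to(W(p,(-90,0,90))[0],v=0.15)
ctrl.line_to(W(p,(-90,0,260))[0],v=0.25); ctrl.dwell(.5); L("up")
im=ctrl.read_camera("scene"); cv2.imwrite("pics/s6.png",cv2.resize(im[190:350,200:440,::-1],None,fx=3.3,fy=3.3))
c=ctrl.get_calibration("wrist"); im=ctrl.read_camera("wrist"); cv2.imwrite("pics/w6.png",im[:,:,::-1]); np.savez("w6.npz",**c)
for cam in ("scene","wrist"):
  c=ctrl.get_calibration(cam)
  for d in ctrl.landmark_of(cam,"shell_mid")[:4]: print(cam,d,inv(p,at_z(c,d["uv"],.045)).round(1))
  for d in ctrl.landmark_of(cam,"tray_floor")[:1]: print(cam,d,inv(p,at_z(c,d["uv"],.032)).round(1))
  for d in ctrl.landmark_of(cam,"push_plate")[:1]: print(cam,d,inv(p,at_z(c,d["uv"],.115)).round(1))
```

```text
up 16.9083 [[-90.    0.  259.8]] [-0.5  0.4  0.3]
scene {'uv': [232.2, 264.8], 'confidence': 0.89} [[-208.4  -46.2   45. ]]
scene {'uv': [329.6, 313.7], 'confidence': 0.86} [[104.2  -8.1  45. ]]
scene {'uv': [188.0, 293.2], 'confidence': 0.65} [[-185.  -189.3   45. ]]
scene {'uv': [352.3, 259.3], 'confidence': 0.6} [[ -4.  190.5  45. ]]
scene {'uv': [330.6, 313.2], 'confidence': 0.76} [[94.1  5.7 32. ]]
scene {'uv': [350.7, 262.8], 'confidence': 0.7} [[ 71.1  96.3 115. ]]
wrist {'uv': [327.5, 27.8], 'confidence': 0.76} [[100.2  -5.4  45. ]]
wrist {'uv': [449.4, 311.2], 'confidence': 0.67} [[-212.5 -159.    45. ]]
wrist {'uv': [128.4, 166.2], 'confidence': 0.57} [[-35.  215.6  45. ]]
wrist {'uv': [209.4, 40.5], 'confidence': 0.3} [[ 89.7 114.3  45. ]]
wrist {'uv': [596.7, 158.1], 'confidence': 0.69} [[ -24.4 -320.9   32. ]]
wrist {'uv': [208.0, 38.8], 'confidence': 0.58} [[ 71.2  93.9 115. ]]
```

View pics/s6.png

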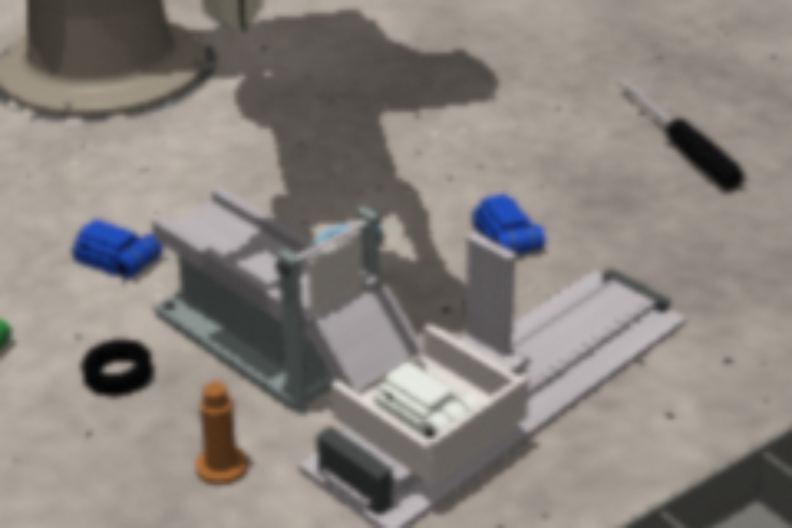

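View pics/w6.png

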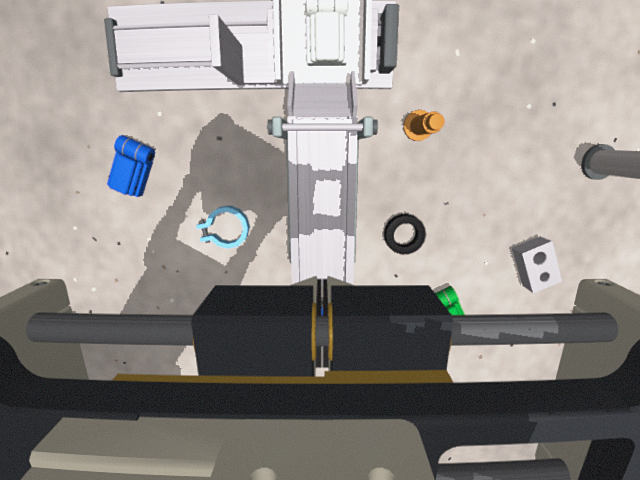

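Run:
```python
from station import ctrl
ctrl.finish_job()
```

```text
the job is handed in; nothing more can be done
```

The carriage is home and the frosted shell is lying in its tray. I handed the job in at about 17 s; the station gives no verdict, so what follows is from my own checks.

**Carriage:** I pushed it with closed fingers until it hit the stop. The fingers stopped at chute y 112.2 and again at 112.6. That puts the plate face about 0.6 mm from its home position of y 93. The last camera readings of the plate were y 93.9 (wrist) and 96.3 (scene).

**Shell:** I pushed it along the lane at about 0.06 m/s with the fingertips above the guide walls. It slid through the flap and into the tray under its own momentum, slightly before the fingers reached the planned end of the push. The two cameras put its centre at chute (100, -5) and (104, -8), against a tray centre of (95, 0), and it lies flat.

**Flap and bench:** I drew the fingers back and up, clear of everything. The flap hangs shut in the last pictures, and the bench things they show look unmoved.

**What I could not confirm:**
- I never took a picture of the flap held open. I infer it stayed open long enough from the slow push.
- The jar was not in view in my last pictures, but the arm did not go near it.
- The networks also gave some false or uncertain results, such as a tray floor at wrist pixel (597, 158), and I ignored these. The blue and green look-alike shells were not touched.

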